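# Release the push-latched tray of jar lids and park it under the shelf riser

## Robot

A 6-joint arm with a two-finger parallel gripper is mounted at the origin on a cart in front of the work surface, level with it; the furniture and walls round the work are solid. World frame = base frame: x ahead of the robot, y to its left, z up, the work surface at z = 0. Lengths are in m, angles in rad, forces in N, time in s.
With the tool pointing down it reaches from about 0.275 to 0.875 m from the base axis. Payload 12.5 kg.
Tool frame: the origin (TCP) lies on the centre line of the jaws, within the pads' length; the fingertips stand r.finger_overhang ahead of it and the grasp point (between the pads) lies 3 mm ahead of it (r.finger_overhang is the distance from the TCP to the fingertips, in m); z points along the fingers, y is the line along which they close (so a half turn about z gives the same grasp; the last joint's range is limited). The gripper opens to 85 mm and grips with 20 to 120 N. Pads are 22 mm wide; open, the fingers measure 114 mm over their backs; the gripper's body (76 mm by 85 mm) begins 54 mm behind the grasp point. The pads swing forward as they close: fully open they stand 13 mm farther back than shut.
Start: joints at [1.161, 0.351, 1.652, -0, 1.139, -0.085], TCP at [0.175, 0.521, 0.253] pointing down, gripper open.
Joint ranges: [-2.75, 2.75], [-0.79, 2.1], [0.01, 2.65], [-1.57, 4.71], [0.07, 3.14], [-2.87, 2.87]. Speed limits (rad/s): [2.22, 2.22, 2.79, 3.14, 3.14, 3.14].

## Interface

Orientations are given as a unit quaternion [x, y, z, w].
In Python, from cell import r, optics gives the robot as it stands. The module is installed in compiled form; this text tells all that it offers. Calls block until the motion is done:
- r.move_to(position, orientation): joint-space move of the TCP to a pose.
- r.move_linear(position, rot=None, vel=0.15): straight line of the TCP; rot=None keeps the orientation; vel is the mean speed in m/s.
- r.set_joints(angles): joint-space move.
- r.set_gripper(opening, squeeze=None): opening from 0.0 (shut) to 1.0 (fully open); squeeze is the grip in N (None keeps the last); returns when the fingers have stopped.
- r.sleep(seconds).
- r.inverse_kinematics(position, orientation): joint angles nearest the present ones, or None.
- optics.get_image(name): name is "scene" or "top" or "wrist"; returns a dict with "pixels" (384x512x3 uint8, red, green, blue), "depth" (384x512 float32, m along the optical axis (not along the pixel's ray), 0 where there is no reading), "fx", "fy", "cx", "cy" (pixels), "camera_from_world" (4x4, takes a point from world to camera coordinates); the wrist camera has in their place "mount" (4x4, takes a point from camera to tool coordinates, whose origin is the TCP and whose axes are the flange's). Camera axes: x right, y down, z forward; pixel columns grow to the right and rows downward; lengths in m; the calibration is good to about 2 mm. A picture is of the moment at which its call begins: read the wrist's pose just before it.
A pose or a line that the arm cannot do raises r.PlanningError and nothing moves.
- r.hand_in(): hands the job in; it is judged then, once.
Readings, each from a call of its own:
- r.current_t(): time.
- r.current_q(): joint angles.
- r.current_qvel(): joint speeds.
- r.current_effort(): joint torques, N m.
- r.current_tool_pos(): TCP position.
- r.current_ee_rot(): TCP orientation.
- r.current_contact_force(): force on the tool from outside, world axes, zero at the start.
- r.current_torque(): the same for the moment, N m.
- r.current_opening(): opening from 0.0 (shut) to 1.0 (fully open).
- r.current_finger_force(): force on a finger pad.
Only numpy, scipy, OpenCV 4.12 (cv2) and the standard library are available. Lean on these libraries where they do the work, as an engineer would, in place of code of your own. Each camera call takes 0.05 s, during which the arm holds its last target. There are 200 camera calls.

## Task

The little tray of jar lids is held in the blue drying dock by a push latch: press its orange front in until the latch lets go, neither ramming nor wrenching it, so that the tray springs out; then take hold of it and draw it right out of the dock, level enough that the lids stay in. Run it, grey end first, in under the plywood shelf of the riser, never bumping it against the shelf's underside, until it is fully home against the rubber stop with its orange front left sticking out. Let go of it there, flat on the table, and leave the tape, timer and syringe where they are.

Things in the scene. Friction and masses are not known exactly. Their poses are not given: they have to be found in the camera images.
- dock: Blue drying dock fixed to the table: 84 mm wide (y), 190 mm deep (x), 76 mm high; mouth 64 mm wide facing the robot, under a black fascia whose lower edge is 41 mm up; no floor, the tray slides on the table. Two small feet stick out 12 mm at its sides near the back. Origin: on the table, middle of the mouth; +x goes straight in, z up.
- dock_latched (a point): Point on the table inside the dock, 55 mm behind the mouth: the tray's origin lies here when latched, 20 mm of its front standing out. The latch cannot be pulled open. Pressed straight in, the tray starts to move at about 11 N; the latch lets go after 10 mm (about 14 N) and a solid end stop follows within 2 mm: 20 to 25 N is firmly on it, 40 N is ramming.
- dock_sprung (a point): Point on the table 10 mm behind the mouth: about here (within 15 mm) lies the tray's origin after the latch has let go and the push is taken away, so that some 65 mm stand out. The spring (7 falling to 4 N) drives it out at once, up against the finger if that is still there. It is then free and can be drawn out. After too short a press it only returns to its latched place.
- tray: Loose tray, white with orange front panel and grey rear deck: 150 mm long (x), 58 mm wide (y), about 0.2 kg; sides 26 mm high, floor 4 mm, front panel 34 mm high, 6 mm thick, 58 mm wide. Two steel latch pieces on the deck reach 34 mm. Origin: centre of underside; x from orange front (-75 mm) to grey rear (+75 mm), z up. Once sprung out, grip it from above across its sides close behind the front.
- tray_front (a point): Middle of the tray's orange front face, 17 mm above its underside, 75 mm in front of the tray's origin.
- lid_a: Tinned jar lid, 43 mm across, 14 mm high, lying loose in the front half of the tray, open side up. Origin: centre of its underside.
- lid_b: Tinned jar lid like the other, lying loose in the middle of the tray. Origin: centre of its underside.
- riser: Riser fixed to the table: two dark steel cheeks, 76 mm apart, carry a plywood shelf; 160 mm deep (x), inside height 48 mm, no floor. A black rubber stop, 30 mm high, crosses the inside, its face 130 mm behind the front edge. Origin: on the table, middle of the open front edge; +x goes straight in under the shelf, z up.
- riser_top: The riser's plywood shelf, 160 mm deep, 126 mm wide, 12 mm thick, underside at 48 mm and top at 60 mm over the table; a closed culture dish 16 mm high stands on its rear part. Origin: middle of the front edge of its underside.
- riser_home (a point): Point on the table under the shelf, 55 mm behind the riser's front edge: the tray's origin lies here when it is home, its rear against the stop and its orange front 20 mm outside.
- label_tape: Bystander: roll of brown tape, 94 mm across, 25 mm high, lying loose. Origin: centre of its underside.
- timer: Bystander: small white timer with red key, 62 x 62 x 22 mm, loose. Origin: centre of its underside.
- syringe: Bystander: clear plastic syringe, 114 mm long, lying loose. Origin: centre of its underside.

How it is judged:
On the way, in this order (a step that is already met when the one before it is completed fails the run):
1. the tray is pressed into the dock, past its latched place by more than 6 mm (x of tray in the frame of dock above 0.061 m).
2. the latch has let go: the tray stands at least 30 mm further out of the dock than it was latched (x of tray in the frame of dock below 0.025 m), for 0.1 s.
3. the tray is drawn right out of the dock's mouth (x of tray in the frame of dock below -0.08 m), for 0.1 s.
At the end, for the whole second after the job is handed in: The tray lies flat on the table between the riser's cheeks, at rest, its grey rear within 9 mm of the rubber stop and its orange front outside; both lids lie flat inside it; the latch was released by pressing and the tray was drawn right out of the dock before (x of tray in the frame of riser between 0.046 and 0.064 m and y of tray in the frame of riser between -0.014 and 0.014 m and z of tray in the frame of riser between -0.004 and 0.006 m and x of tray_front in the frame of riser below 0 m and angle between the x axis of tray and the x axis of riser, either way round below 0.15 rad and angle between tray's own z axis and vertical below 0.06 rad and linear speed of tray below 0.01 m/s and x of lid_a in the frame of tray between -0.062 and 0.03 m and y of lid_a in the frame of tray between -0.02 and 0.02 m and z of lid_a in the frame of tray between -0.005 and 0.012 m and x of lid_b in the frame of tray between -0.062 and 0.03 m and y of lid_b in the frame of tray between -0.02 and 0.02 m and z of lid_b in the frame of tray between -0.005 and 0.012 m); the robot touches nothing.
It fails at once if the tray bumps the underside or edge of the plywood shelf (over 2 N) (contact force between tray and riser_top above 2 N).
It fails at once if the tray is rammed into or wrenched at the dock (over 50 N between them, spring included) (contact force between tray and dock above 50 N).
It fails at once if the tray is tipped by more than 0.5 rad (angle between tray's own z axis and vertical above 0.5 rad).
It fails at once if the tape, timer or syringe is shifted by more than 30 mm (distance of any of label_tape, timer, syringe from where it was at the start of the episode above 0.03 m).
It also fails if it takes over 64 s, if anything falls off the work surface, if the arm or the gripper's body presses on something with over 40 N, if the wrist force passes 120 N, or if a joint passes its speed limit or range.

## Working session

There is one attempt and no reset: what is moved stays moved. The work goes in short steps, each a Python script; the robot and the scene stay as the last script left them, time stands still between calls to the robot, and variables do not carry over. Pictures are saved under pics/ and viewed, at most 10 in all, crops included, and the job is handed in when it is done.

```bash
mkdir -p pics; cat > h.py <<'E'
import numpy as np, cv2
from cell import r, optics
def world(im):
    d=im["depth"]; v,u=np.indices(d.shape)
    P=np.stack([(u-im["cx"])/im["fx"]*d,(v-im["cy"])/im["fy"]*d,d,np.ones_like(d)],-1)
    W=P@np.linalg.inv(im["camera_from_world"]).T
    return W[...,:3]
E
python3 - <<'E'
from h import *
a=optics.get_image("top"); b=optics.get_image("scene")
np.savez("im.npz",tp=a["pixels"],tw=world(a),sp=b["pixels"],sw=world(b))
for n,i in(("top",a),("scene",b)):
    cv2.imwrite(f"pics/{n}.png",i["pixels"][...,::-1])
    print(n,i["fx"],np.linalg.inv(i["camera_from_world"]).round(3)[:3],(i["depth"]>0).mean())
print(r.current_t(),r.finger_overhang,r.current_ee_rot())
E
```

```text
top 354.90770091328216 [[-0.052 -0.976  0.214  0.265]
 [-0.999  0.052 -0.007 -0.055]
 [-0.004 -0.214 -0.977  1.175]] 0.9959462483723959
scene 474.43158568492294 [[ 0.462 -0.592  0.661 -0.65 ]
 [-0.887 -0.327  0.327 -0.629]
 [ 0.023 -0.737 -0.676  1.238]] 0.85748291015625
0.1 0.022 [ 1.61697092e-01  9.86840295e-01 -5.12487747e-04 -1.38771297e-04]
```

View pics/top.png

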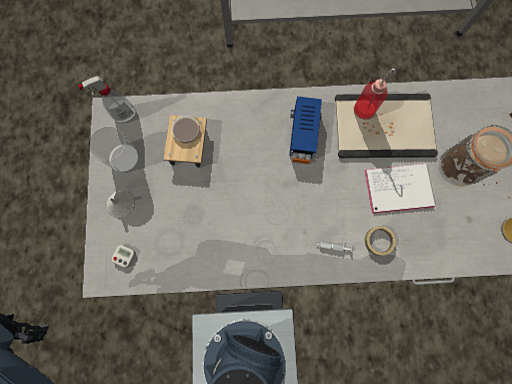

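View pics/scene.png

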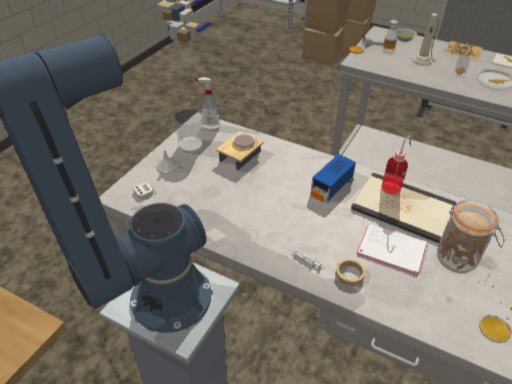

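The top view shows the blue dock at about (306,128) with its orange front at (300,158), the riser's plywood at (186,140), the timer at (123,256), the syringe at (335,248) and the tape at (380,240). Next I'll measure the dock and riser from colour and depth.

```bash
python3 - <<'E'
from h import *
D=np.load("im.npz")
for n in("t","s"):
    p=D[n+"p"];W=D[n+"w"];H=cv2.cvtColor(p,cv2.COLOR_RGB2HSV);h,s,v=[H[...,i].astype(int) for i in range(3)]
    x,y,z=W[...,0],W[...,1],W[...,2]
    reg=(x>.3)&(x<.9)&(abs(y)<.5)
    M={"blue top":(abs(h-110)<14)&(s>120)&(z>.068)&(z<.085)&reg,
       "orange":(h>4)&(h<16)&(s>150)&(z<.06)&(z>.0)&reg&(y<0),
       "ply":(h>10)&(h<28)&(s>60)&(z>.052)&(z<.068)&reg&(y>0)}
    for k,m in M.items():
        m=cv2.morphologyEx(m.astype('u1'),cv2.MORPH_CLOSE,np.ones((5,5)))>0
        if k=="blue top": m&=(z>.065)
        if k=="ply": m&=(z<.07)&(z>.05)
        nc,l,st,_=cv2.connectedComponentsWithStats(m.astype('u1')); 
        if nc<2: print(n,k,"none"); continue
        m=l==1+st[1:,4].argmax()
        q=W[m]; R=cv2.minAreaRect(q[:,:2].astype('f4'))
        print(n,k,len(q),"c",np.round(R[0],4),"sz",np.round(R[1],4),"ang",round(R[2],1),"z",np.percentile(q[:,2],[5,50,95]).round(4))
        print(cv2.boxPoints(R).round(4).tolist())
E
```

```text
t blue top 1333 c [ 0.5447 -0.1853] sz [0.0979 0.6082] ang 74.2 z [0.0725 0.076  0.0797]
[[0.23880000412464142, -0.14949999749660492], [0.8238999843597412, -0.31540000438690186], [0.850600004196167, -0.22120000422000885], [0.2653999924659729, -0.05530000105500221]]
t orange 60 c [ 0.4619 -0.1295] sz [0.053  0.4165] ang 62.1 z [0.0132 0.0302 0.0364]
[[0.2653999924659729, -0.05530000105500221], [0.633400022983551, -0.25049999356269836], [0.65829998254776, -0.2037000060081482], [0.29030001163482666, -0.008500000461935997]]
t ply 1098 c [0.7187 0.1644] sz [0.1262 0.1591] ang 82.3 z [0.0564 0.0601 0.0638]
[[0.6313999891281128, 0.11259999871253967], [0.7890999913215637, 0.09130000323057175], [0.8059999942779541, 0.21629999577999115], [0.6482999920845032, 0.23759999871253967]]
s blue top 689 c [ 0.0895 -0.3914] sz [1.5481 0.1403] ang 12.6 z [0.0703 0.0755 0.0804]
[[-0.6812000274658203, -0.49230000376701355], [-0.6503999829292297, -0.6291999816894531], [0.8600999712944031, -0.2903999984264374], [0.8294000029563904, -0.1535000056028366]]
s orange 81 c [ 0.0121 -0.433 ] sz [1.3811 0.0482] ang 18.5 z [0.0087 0.0234 0.0363]
[[-0.6503999829292297, -0.6291999816894531], [-0.635200023651123, -0.6748999953269958], [0.6746000051498413, -0.23669999837875366], [0.6593000292778015, -0.19110000133514404]]
s ply 507 c [0.7169 0.1608] sz [0.132  0.1721] ang 81.2 z [0.0534 0.0589 0.0651]
[[0.6218000054359436, 0.10869999974966049], [0.7918000221252441, 0.08229999989271164], [0.8120999932289124, 0.21279999613761902], [0.6420000195503235, 0.23919999599456787]]
```

```bash
python3 - <<'E'
from h import *
D=np.load("im.npz")
for n in("t","s"):
    p=D[n+"p"];W=D[n+"w"];H=cv2.cvtColor(p,cv2.COLOR_RGB2HSV);h,s,v=[H[...,i].astype(int) for i in range(3)]
    x,y,z=W[...,0],W[...,1],W[...,2]
    reg=(x>.3)&(x<1)&(y<-.05)&(y>-.4)
    for k,m in {"blue top":(abs(h-110)<16)&(s>100)&(z>.068)&(z<.085)&reg,"orange":(h>4)&(h<16)&(s>150)&(z<.06)&(z>.0)&reg}.items():
        nc,l,st,_=cv2.connectedComponentsWithStats(m.astype('u1')); m=l==1+st[1:,4].argmax()
        q=W[m]; R=cv2.minAreaRect(q[:,:2].astype('f4'))
        print(n,k,len(q),"c",np.round(R[0],4),"sz",np.round(R[1],4),"ang",round(R[2],1),"z",np.percentile(q[:,2],[5,50,95]).round(4))
        print(cv2.boxPoints(R).round(4).tolist())
# joint feasibility for camera looks
from scipy.spatial.transform import Rotation as Ro
i=optics.get_image("wrist"); print(i["mount"].round(3).tolist(),i["fx"])
E
```

```text
t blue top 1332 c [ 0.7434 -0.2418] sz [0.0834 0.1908] ang 79.6 z [0.0725 0.0759 0.0796]
[[0.6420000195503235, -0.2655999958515167], [0.8295999765396118, -0.30000001192092896], [0.8446999788284302, -0.21799999475479126], [0.6571000218391418, -0.1835000067949295]]
t orange 59 c [ 0.6367 -0.2212] sz [0.0546 0.0152] ang 79.8 z [0.0131 0.0302 0.0361]
[[0.6244000196456909, -0.2467000037431717], [0.6392999887466431, -0.24940000474452972], [0.6489999890327454, -0.1956000030040741], [0.6341000199317932, -0.19290000200271606]]
s blue top 687 c [ 0.7448 -0.2458] sz [0.0856 0.1979] ang 78.7 z [0.0704 0.0754 0.0802]
[[0.6394000053405762, -0.2685000002384186], [0.8335000276565552, -0.30709999799728394], [0.8501999974250793, -0.2231999933719635], [0.6560999751091003, -0.18449999392032623]]
s orange 80 c [ 0.636  -0.2209] sz [0.0677 0.0248] ang 58.6 z [0.0087 0.0233 0.0359]
[[0.6078000068664551, -0.24330000579357147], [0.6290000081062317, -0.25619998574256897], [0.6642000079154968, -0.19850000739097595], [0.6430000066757202, -0.18549999594688416]]
[[-0.001, -0.947, -0.321, 0.082], [1.0, -0.001, -0.0, 0.001], [-0.0, -0.321, 0.947, -0.12], [0.0, 0.0, 0.0, 1.0]] 278.0874768755022
```

```bash
cat >> h.py <<'E'
from scipy.spatial.transform import Rotation as Ro
def frame(yaw): return np.array([np.cos(yaw),np.sin(yaw),0]),np.array([-np.sin(yaw),np.cos(yaw),0])
DY=np.radians(-10.4); DO=np.array([.6496,-.2246,0])
RY=np.radians(-7.7); RO=np.array([.6399,.1751,0])
def rot(yaw,t):
    f,l=frame(yaw); z=np.sin(t)*f+np.cos(t)*np.array([0,0,-1]); x=np.cross(l,z)
    return Ro.from_matrix(np.stack([x,l,z],1)).as_quat()
def at(O,yaw,x,y,z):
    f,l=frame(yaw); return O+f*x+l*y+np.array([0,0,z])
E
python3 - <<'E'
from h import *
D=np.load("im.npz")
for n,(u,v) in dict(syr=(335,248),syr1=(320,248),tape=(380,252),timer=(123,256)).items(): print(n,D["tw"][v,u].round(3))
t=np.radians(35); q=rot(DY,t)
r.move_to(at(DO,DY,-.09,0,.15),q)
r.set_gripper(0.0)
r.move_linear(at(DO,DY,-.065,0,.031),vel=.15)
f,_=frame(DY); F0=np.array(r.current_contact_force()); print("bias",F0,r.current_t(),r.current_tool_pos())
i=optics.get_image("wrist"); cv2.imwrite("pics/w1.png",i["pixels"][...,::-1])
E
```

```text
syr [ 0.334 -0.309  0.017]
syr1 [ 0.338 -0.264 -0.001]
tape [ 0.314 -0.458 -0.001]
timer [0.344 0.375 0.018]Traceback (most recent call last):
  File "<stdin>", line 7, in <module>
cell.PlanningError: the arm cannot follow that straight line within its joint ranges
```

```bash
python3 - <<'E'
from h import *
print(np.round(r.current_q(),2),r.current_t())
for t in (0,10,20,25,30,35,45):
  for x,z in((-.09,.15),(-.065,.031),(-.03,.031)):
    q=r.inverse_kinematics(at(DO,DY,x,0,z),rot(DY,np.radians(t)))
    print(t,x,z,None if q is None else np.round(q,2))
E
```

```text
[-0.51  0.42  1.99  0.93  0.23 -2.76] 3.8417
0 -0.09 0.15 [-0.43  0.56  1.61 -0.    0.97 -1.82]
0 -0.065 0.031 [-0.42  0.77  1.58 -0.    0.79 -1.81]
0 -0.03 0.031 [-0.41  0.81  1.48 -0.    0.85 -1.8 ]
10 -0.09 0.15 [-0.45  0.5   1.73  0.07  0.75 -1.89]
10 -0.065 0.031 [-0.44  0.72  1.7   0.08  0.56 -1.9 ]
10 -0.03 0.031 [-0.43  0.76  1.6   0.07  0.61 -1.87]
20 -0.09 0.15 [-0.47  0.45  1.84  0.2   0.52 -2.02]
20 -0.065 0.031 [-0.46  0.69  1.81  0.31  0.32 -2.12]
20 -0.03 0.031 [-0.44  0.73  1.72  0.25  0.37 -2.05]
25 -0.09 0.15 [-0.48  0.44  1.89  0.32  0.41 -2.14]
25 -0.065 0.031 [-0.47  0.68  1.86  0.61  0.21 -2.43]
25 -0.03 0.031 [-0.45  0.72  1.77  0.47  0.25 -2.27]
30 -0.09 0.15 [-0.5   0.43  1.94  0.53  0.31 -2.36]
30 -0.065 0.031 None
30 -0.03 0.031 [-0.46  0.72  1.82  0.97  0.17 -2.78]
35 -0.09 0.15 [-0.51  0.42  1.99  0.93  0.23 -2.76]
35 -0.065 0.031 [-0.49  0.69  1.95  2.04  0.2   2.41]
35 -0.03 0.031 [-0.47  0.72  1.86  1.79  0.17  2.68]
45 -0.09 0.15 [-0.53  0.43  2.08  2.05  0.28  2.4 ]
45 -0.065 0.031 [-0.51  0.73  2.03  2.56  0.43  1.87]
45 -0.03 0.031 [-0.49  0.75  1.94  2.52  0.38  1.94]
```

```bash
python3 - <<'E'
from h import *
q=rot(DY,np.radians(15))
r.move_to(at(DO,DY,-.09,0,.15),q)
r.set_gripper(0.0)
r.move_linear(at(DO,DY,-.065,0,.031),vel=.15)
print("bias",np.round(r.current_contact_force(),2),r.current_t(),r.current_tool_pos(),r.current_opening())
i=optics.get_image("wrist"); cv2.imwrite("pics/w1.png",i["pixels"][...,::-1])
E
```

```text
bias [0.51 0.44 1.05] 5.8167 [ 0.58595796 -0.21303146  0.03172926] -0.003621617692103512
```

View pics/w1.png

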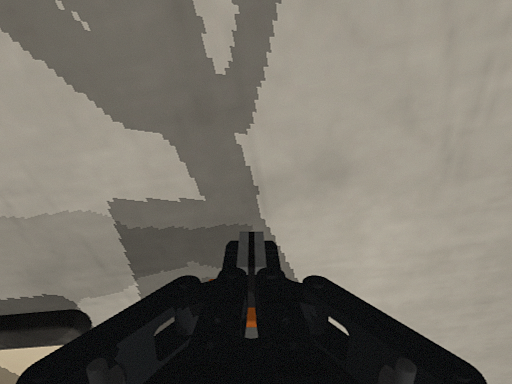

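The wrist view shows the shut fingers at (252,245). The orange front is visible straight ahead through the gap at (252,320), so it lines up with the fingers. Now the press.

```bash
python3 - <<'E'
from h import *
f,_=frame(DY); F0=np.array(r.current_contact_force())
x=-.065; x0=None; step=.002; log=[]
while x<-.015:
    x+=step; r.move_linear(at(DO,DY,x,0,.031),vel=.03)
    F=-(np.array(r.current_contact_force())-F0)@f; a=(np.array(r.current_tool_pos())-DO)@f
    log.append((round(x*1e3,1),round(a*1e3,1),round(F,1)))
    if F>3 and x0 is None: x0=a; step=.001
    if x0 is not None and a-x0>.008: step=.0005
    if F>19 or (x0 is not None and a-x0>.0135): break
print(log,r.current_t())
for i in range(9):
    x-=.01; r.move_linear(at(DO,DY,x,0,.031),vel=.08)
    print(round(x,3),round(-(np.array(r.current_contact_force())-F0)@f,1))
r.move_linear(at(DO,DY,x,0,.25),vel=.25)
r.move_to(at(DO,DY,-.14,0,.30),rot(DY,0)); r.set_gripper(1.0)
a=optics.get_image("top"); b=optics.get_image("scene");print(r.current_t())
np.savez("im2.npz",tp=a["pixels"],tw=world(a),sp=b["pixels"],sw=world(b))
c=[cv2.resize(k["pixels"][s],None,fx=3,fy=3)[...,::-1] for k,s in((a,np.s_[80:200,240:370]),(b,np.s_[130:250,260:390]))]
cv2.imwrite("pics/p2.png",np.hstack(c))
E
```

```text
[(-63.0, np.float64(-62.7), np.float64(-0.9)), (-61.0, np.float64(-60.9), np.float64(-0.2)), (-59.0, np.float64(-58.9), np.float64(-1.3)), (-57.0, np.float64(-56.9), np.float64(-1.0)), (-55.0, np.float64(-54.9), np.float64(-0.5)), (-53.0, np.float64(-52.9), np.float64(0.3)), (-51.0, np.float64(-50.9), np.float64(-0.2)), (-49.0, np.float64(-48.9), np.float64(-0.7)), (-47.0, np.float64(-46.9), np.float64(-0.4)), (-45.0, np.float64(-44.9), np.float64(0.2)), (-43.0, np.float64(-42.9), np.float64(-0.7)), (-41.0, np.float64(-40.9), np.float64(-0.4)), (-39.0, np.float64(-38.9), np.float64(-0.6)), (-37.0, np.float64(-36.9), np.float64(-0.6)), (-35.0, np.float64(-34.9), np.float64(-1.2)), (-33.0, np.float64(-33.8), np.float64(6.1)), (-32.0, np.float64(-33.4), np.float64(10.6)), (-31.0, np.float64(-32.7), np.float64(13.0)), (-30.0, np.float64(-31.8), np.float64(13.8)), (-29.0, np.float64(-30.8), np.float64(13.7)), (-28.0, np.float64(-29.8), np.float64(12.7)), (-27.0, np.float64(-29.0), np.float64(15.6)), (-26.0, np.float64(-28.1), np.float64(16.7)), (-25.0, np.float64(-27.2), np.float64(18.2)), (-24.0, np.float64(-26.2), np.float64(16.3)), (-23.0, np.float64(-25.2), np.float64(17.6)), (-22.5, np.float64(-24.8), np.float64(17.3)), (-22.0, np.float64(-24.3), np.float64(18.4)), (-21.5, np.float64(-23.8), np.float64(17.8)), (-21.0, np.float64(-23.3), np.float64(17.4)), (-20.5, np.float64(-22.8), np.float64(18.6)), (-20.0, np.float64(-22.3), np.float64(18.2)), (-19.5, np.float64(-22.2), np.float64(21.2))] 14.1167
-0.029 12.0
-0.039 8.5
-0.049 8.3
-0.059 5.7
-0.069 4.8
-0.079 -0.0
-0.089 -0.9
-0.099 0.3
-0.109 -1.0
18.9667
```

View pics/p2.png

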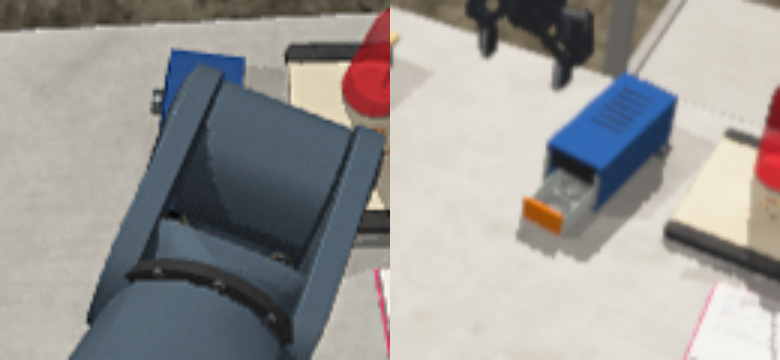

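The right crop shows the tray sprung out: orange front at about (543,215), with the lid visible behind it and the mouth clear. Next I'll measure the front from the wrist and scene cameras.

```bash
cat >> h.py <<'E'
def wrist():
    T=np.eye(4); T[:3,3]=r.current_tool_pos(); T[:3,:3]=Ro.from_quat(r.current_ee_rot()).as_matrix()
    i=optics.get_image("wrist"); i["camera_from_world"]=np.linalg.inv(T@i["mount"]); return i,world(i)
def orange(px,W,O,yaw):
    H=cv2.cvtColor(px,cv2.COLOR_RGB2HSV).astype(int); f,l=frame(yaw)
    m=(H[...,0]>3)&(H[...,0]<18)&(H[...,1]>150)&(W[...,2]>0)&(W[...,2]<.05)&(np.linalg.norm(W[...,:2]-O[:2],axis=-1)<.25)
    n,lb,st,_=cv2.connectedComponentsWithStats(m.astype('u1')); m=lb==1+st[1:,4].argmax()
    q=W[m]-O; a=np.c_[q@f,q@l,q[:,2]]; print("orange n",m.sum(),"x,y,z pct 2/50/98\n",(np.percentile(a,[2,50,98],axis=0)*1e3).round(1))
    t=a[a[:,2]>.030]; 
    if len(t)>20: R=cv2.minAreaRect((t[:,:2]*1e3).astype('f4')); print("top",np.round(R[0],1),np.round(R[1],1),round(R[2],1))
E
python3 - <<'E'
from h import *
D=np.load("im2.npz"); orange(D["sp"],D["sw"],DO,DY)
i,W=wrist(); orange(i["pixels"],W,DO,DY)
H=cv2.cvtColor(i["pixels"],cv2.COLOR_RGB2HSV).astype(int)
m=(abs(H[...,0]-110)<16)&(H[...,1]>100)&(W[...,2]>.06)&(W[...,2]<.09)
q=W[m]
if len(q): f,l=frame(DY);R=cv2.minAreaRect((np.c_[(q-DO)@f,(q-DO)@l]*1e3).astype('f4'));print("blue",len(q),R,cv2.boxPoints(R).round(1).tolist())
cv2.imwrite("pics/w2.png",i["pixels"][...,::-1]); print(r.current_tool_pos(),r.current_t())
E
```

```text
orange n 81 x,y,z pct 2/50/98
 [[-67.2 -29.7   5.8]
 [-61.5  -3.9  21.4]
 [-33.7  22.   36.1]]
orange n 394 x,y,z pct 2/50/98
 [[-63.3 -28.1   3.8]
 [-62.5  -1.1  26.1]
 [-57.4  25.6  34.7]]
top [-60.2  -1. ] [54.2  6.4] 89.4
blue 4096 ((74.58576202392578, -0.7448272705078125), (145.49423217773438, 83.0790786743164), 0.02195330709218979) [[1.7999999523162842, 40.79999923706055], [1.899999976158142, -42.29999923706055], [147.3000030517578, -42.29999923706055], [147.3000030517578, 40.79999923706055]]
[ 0.51190568 -0.19931428  0.29999874] 19.0167
```

View pics/w2.png

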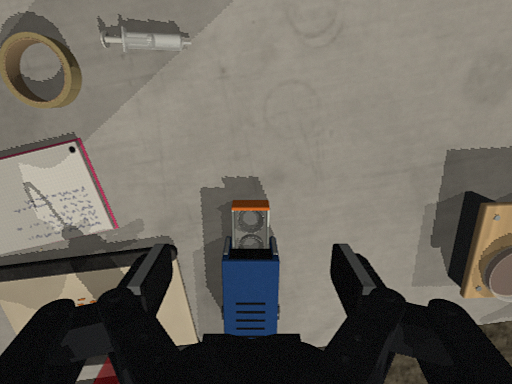

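Front face at dock x = -63 mm, y = -1 mm; the dock pose is confirmed to within 2 mm. In the wrist view the orange panel is at (251,205) with both lids behind it. I'll grip and draw it out.

```bash
python3 - <<'E'
from h import *
q=rot(DY,0)
r.move_to(at(DO,DY,-.045,-.001,.13),q)
r.move_linear(at(DO,DY,-.045,-.001,.022),vel=.12)
print(np.round(r.current_contact_force(),1))
r.set_gripper(0.0,30); print("open",r.current_opening(),r.current_finger_force(),np.round(r.current_contact_force(),1))
p=np.array(r.current_tool_pos())
for x in(-.06,-.12,-.175): 
    r.move_linear(at(DO,DY,x,-.001,.022),vel=.08); print(np.round(r.current_contact_force(),1),r.current_opening())
b=optics.get_image("scene"); orange(b["pixels"],world(b),DO,DY)
cv2.imwrite("pics/p3.png",cv2.resize(b["pixels"][120:300,180:400],None,fx=3,fy=3)[...,::-1]); print(r.current_t())
E
```

```text
[0.3 0.5 0.1]
open 0.6792936733009617 32.83766448497772 [-1.3  0.4  6.5]
[-5.4  0.2  9.8] 0.6768934345660821
[-1.8 -1.3 10.7] 0.6740718694543432
[-1.4 -1.2 11.5] 0.6701195365318421
orange n 90 x,y,z pct 2/50/98
 [[-197.6  -29.1    6.6]
 [-192.7   -2.    22.9]
 [-164.6   26.1   37.9]]
top [-193.    -1.9] [55.2  9.3] 86.7
23.3583
```

View pics/p3.png

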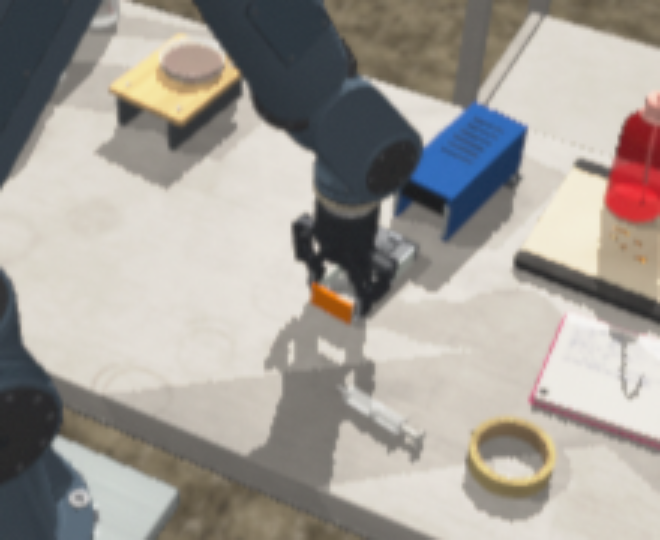

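The tray is out and level (orange at (332,300) in the crop). I'll carry it to the riser and run it in until the fingers come near the shelf edge.

```bash
python3 - <<'E'
from h import *
p=np.array(r.current_tool_pos()); q=rot(RY,0)
r.move_linear(p+[0,0,.003],vel=.03); print(np.round(r.current_contact_force(),1))
r.move_linear(at(RO,RY,-.157,0,.025),q,vel=.12)
print(r.current_t(),np.round(r.current_contact_force(),1))
b=optics.get_image("scene"); W=world(b); orange(b["pixels"],W,RO,RY)
i,W=wrist(); orange(i["pixels"],W,RO,RY)
f,l=frame(RY); H=cv2.cvtColor(i["pixels"],cv2.COLOR_RGB2HSV).astype(int)
m=(H[...,0]>10)&(H[...,0]<28)&(H[...,1]>60)&(W[...,2]>.052)&(W[...,2]<.068)
Q=W[m]-RO; 
if len(Q): print("ply",len(Q),np.percentile(Q@f,[1,99]),np.percentile(Q@l,[1,99]))
cv2.imwrite("pics/p4.png",np.hstack([i["pixels"][:,:,::-1][:, :400],cv2.resize(b["pixels"][80:272,160:360],None,fx=2,fy=2)[...,::-1]]))
E
```

```text
[ 0.3 -0.4 -3.6]
27.0333 [-0.3 -0.5 -2.1]
orange n 69 x,y,z pct 2/50/98
 [[-179.4  -32.8    8.4]
 [-173.5   -3.    25.2]
 [-147.8   25.6   36. ]]
top [-173.5   -4.8] [ 9.9 57.2] 0.4
orange n 4472 x,y,z pct 2/50/98
 [[-176.   -26.7    6.1]
 [-175.3    0.4   28. ]
 [-170.7   27.4   36.6]]
top [-171.8    0.7] [ 9.8 58.2] 0.1
ply 65 [-0.17013433 -0.14618166] [-0.05942583  0.06114731]
```

View pics/p4.png

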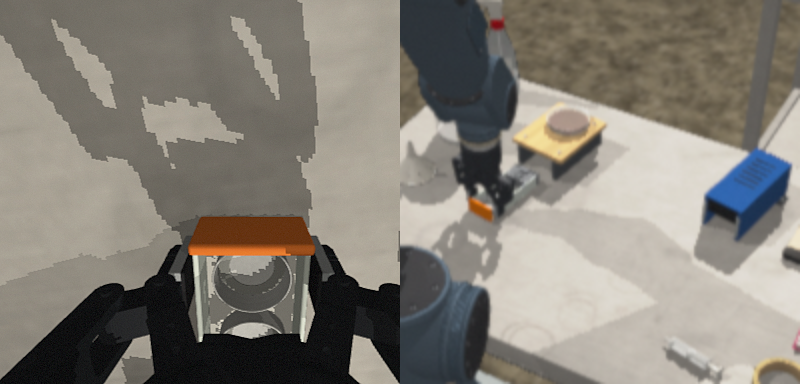

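In the left picture the tray is square with the riser axis, with both lids in it (orange at (252,235)). In the right one its rear points at the riser opening. Inserting now.

```bash
python3 - <<'E'
from h import *
f,l=frame(RY)
for x in(-.11,-.08,-.05,-.027):
    r.move_linear(at(RO,RY,x,0,.0245),vel=.08)
    F=np.array(r.current_contact_force()); print(x,(F@f).round(1),(F@l).round(1),F[2].round(1))
    if abs(F@f)>8 or abs(F@l)>8: print("STOP"); raise SystemExit
r.move_linear(at(RO,RY,-.027,0,.0225),vel=.03)
r.set_gripper(0.95); r.move_linear(at(RO,RY,-.03,0,.12),vel=.15)
r.set_gripper(0.0)
r.move_to(at(RO,RY,-.085,0,.08),rot(RY,np.radians(15)))
r.move_linear(at(RO,RY,-.075,0,.031),vel=.12)
F0=np.array(r.current_contact_force()); print("t",r.current_t())
x=-.075
while x<-.027:
    x+=.0025 if x<-.042 else .001
    r.move_linear(at(RO,RY,x,0,.031),vel=.05)
    F=-(np.array(r.current_contact_force())-F0)@f; a=(np.array(r.current_tool_pos())-RO)@f
    print((round(x*1e3,1),round(a*1e3,1),round(F,1)),end=" ")
    if F>9 : break
print(r.current_t())
E
```

```text
-0.11 -1.0 -0.9 -2.4
-0.08 -0.8 -0.3 -2.9
-0.05 -0.4 -1.0 -3.0
-0.027 -0.1 -0.5 -3.2
t 32.6
(-72.5, np.float64(-72.0), np.float64(1.0)) (-70.0, np.float64(-69.8), np.float64(1.5)) (-67.5, np.float64(-67.4), np.float64(1.4)) (-65.0, np.float64(-64.9), np.float64(0.3)) (-62.5, np.float64(-62.4), np.float64(0.2)) (-60.0, np.float64(-59.9), np.float64(0.5)) (-57.5, np.float64(-57.3), np.float64(0.2)) (-55.0, np.float64(-54.8), np.float64(0.5)) (-52.5, np.float64(-52.2), np.float64(0.8)) (-50.0, np.float64(-49.8), np.float64(-0.1)) (-47.5, np.float64(-47.3), np.float64(1.4)) (-45.0, np.float64(-44.8), np.float64(1.4)) (-42.5, np.float64(-42.3), np.float64(0.6)) (-40.0, np.float64(-39.8), np.float64(0.4)) (-39.0, np.float64(-39.0), np.float64(1.7)) (-38.0, np.float64(-38.0), np.float64(2.1)) (-37.0, np.float64(-36.9), np.float64(2.1)) (-36.0, np.float64(-35.9), np.float64(2.1)) (-35.0, np.float64(-34.9), np.float64(1.7)) (-34.0, np.float64(-34.2), np.float64(4.2)) (-33.0, np.float64(-34.0), np.float64(10.7)) 37.85
```

Firm contact at TCP -34 mm, where the stop was expected (-33.5). I'll back off and check.

```bash
python3 - <<'E'
from h import *
r.move_linear(at(RO,RY,-.10,0,.031),vel=.1)
r.move_to(at(RO,RY,-.16,0,.28),rot(RY,0))
i,W=wrist(); orange(i["pixels"],W,RO,RY)
f,l=frame(RY); H=cv2.cvtColor(i["pixels"],cv2.COLOR_RGB2HSV).astype(int)
m=(H[...,0]>10)&(H[...,0]<28)&(H[...,1]>60)&(W[...,2]>.052)&(W[...,2]<.068)
Q=W[m]-RO; print("ply",len(Q),np.percentile(Q@f,[1,99]),np.percentile(Q@l,[1,99]))
b=optics.get_image("scene")
cv2.imwrite("pics/p5.png",np.hstack([i["pixels"][:,60:460,::-1],cv2.resize(b["pixels"][100:292,180:380],None,fx=2,fy=2)[...,::-1]])); print(r.current_t())
E
```

```text
Traceback (most recent call last):
  File "h.py", line 23, in orange
    n,lb,st,_=cv2.connectedComponentsWithStats(m.astype('u1')); m=lb==1+st[1:,4].argmax()
                                                                        ~~~~~~~~~~~~~~~^^
ValueError: attempt to get argmax of an empty sequence
```

```bash
python3 - <<'E'
from h import *
r.set_gripper(1.0)
r.move_to(at(RO,RY,-.20,0,.30),rot(RY,0))
i,W=wrist()
b=optics.get_image("scene")
cv2.imwrite("pics/p5.png",np.hstack([i["pixels"][:,60:460,::-1],cv2.resize(b["pixels"][100:292,180:380],None,fx=2,fy=2)[...,::-1]])); print(r.current_t())
f,l=frame(RY); H=cv2.cvtColor(i["pixels"],cv2.COLOR_RGB2HSV).astype(int)
m=(H[...,0]>10)&(H[...,0]<28)&(H[...,1]>60)&(W[...,2]>.052)&(W[...,2]<.068)
Q=W[m]-RO; print("ply",len(Q),np.percentile(Q@f,[1,99]),np.percentile(Q@l,[1,99]))
orange(b["pixels"],world(b),RO,RY)
orange(i["pixels"],W,RO,RY)
E
```

```text
40.9
ply 3337 [0.00182508 0.09160218] [-0.06183993  0.06110478]
orange n 69 x,y,z pct 2/50/98
 [[-22.4 -29.4   6.2]
 [-17.1  -2.8  21.7]
 [ 10.9  27.5  34.5]]
orange n 421 x,y,z pct 2/50/98
 [[-18.4 -26.4   2.7]
 [-17.4   0.9  22.7]
 [-14.4  27.6  34.5]]
top [-15.5   0.9] [ 6.  55.5] 0.4
```

View pics/p5.png

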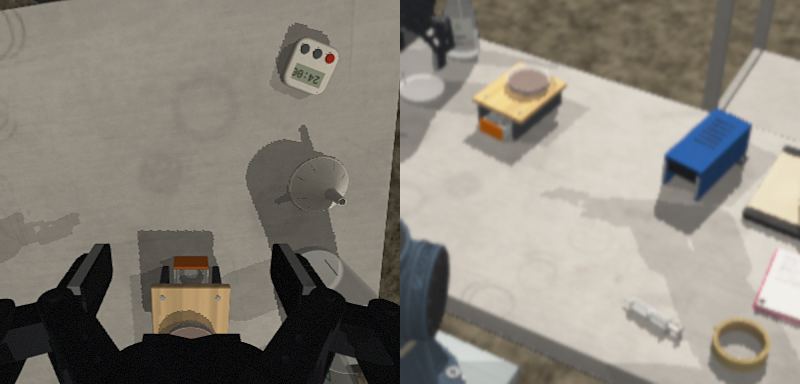

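The tray is under the shelf and square. Its front is at about -19 to -20 mm from the riser edge (home is -20) and y is about 1 mm. The robot is clear of everything, so I'm handing in.

```bash
python3 -c "
from h import *
print(r.hand_in())"
```

```text
the job is handed in; nothing more can be done
None
```

I pressed the latch until it let go, drew the tray out level, pushed it home against the riser's stop with the orange front about 20 mm out, and handed the job in; the hand-in returned no verdict.

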